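# Move the battery pack from its charger to the microscope

## Task

Pinch the two blue sprung tabs of the charged battery pack together to free it from its charger, lift it out and plug it into the blue-rimmed floating bay on the microscope's power deck: press it fully home, let the tabs spring out so that they latch it, and leave it there. Go gently: do not pull against the catches, force the pack against the microscope, crush the tabs or disturb the other things on the bench.

Things in the scene. Friction and masses are not known exactly. Their poses are not given: they have to be found in the camera images.
- pack_grip (a point): Charged battery pack: dark body, two bright blue ribbed tabs, green lamp on top. This point: on its centre line, 78 mm above its underside, at mid height of the tab paddles; z up. Paddles on its +y and -y sides, 26 mm wide, 60 to 94 mm above the underside, 44 mm apart over their outer faces at rest: pinch them along y from above. Squeeze a tab with at most 50 N; it cracks above 60 N.
- pack: The same pack; origin at the centre of its underside. 44 (x) x 40 (y) mm in plan below, 102 mm tall, 0.2 to 0.33 kg, standing upright and latched in the charger at the start. It slides in and out of a bay straight up and down.
- tab_a (a joint): Inward travel (m) of the tab on the pack's +y side: 0 sprung out, 0.0055 at its solid stop (33 mm over both tabs then), against a spring of 3 N growing to 8 N. A catch on the tab, 25 to 30.5 mm above the pack's underside, hooks under a ledge inside the bay. Both tabs must be in by 4.5 mm or more, best at their stops, to pass the mouth either way.
- tab_b (a joint): The same for the tab on the pack's -y side: 0 sprung out (latching), 0.0055 fully pinched.
- charger: White charger, 64 mm high, 87 (x) x 106 (y) mm, and a 20 mm high step with three green lamps on its -x side; fixed. Origin on the bench under the middle of its bay, z up. Rim 64 mm, floor 14 mm above the bench, 1.5 mm play round the pack, which stands on the floor with its axes as the charger's. 50 mm of lift clears the rim. Over 40 N between pack and charger breaks the catches.
- microscope: White and black microscope, 380 mm tall, fixed. Origin on the bench under the middle of its power deck, z up: a white trough 94 (x) x 130 (y) mm, 54 mm high, holding a bay. The stand is on the -y side: its base (50 mm high) begins 80 mm from the origin, stage and column 97 mm and more. More than 45 N between pack and microscope does damage; 12 N is plenty.
- deck_mouth (a point): Middle of the deck, at the height of the bay's rim, 64 mm above the bench; axes as the microscope's. The bay insert (dark, blue rim, mouth 47 (x) x 43 (y) mm, 8 mm or more of rim all round) FLOATS: it lies anywhere from 12 mm to the -y side to 12 mm to the +y side of this point, and friction (3 N) keeps it there. Its place is not measured: see it from above or feel for it.
- deck_floor (a point): Middle of the deck at the height of the bay's floor, 14 mm above the bench. Keep the pack upright, its y along the microscope's (either way round). Missing the bay, its underside stops on the rim, 50 mm above the floor; within 3 to 4 mm of the bay's middle along y it slips in over 2.5 mm lead-in slopes, 1.5 mm play each side.
- deck_plunger (a point): Middle of the deck, 9 mm above the bay's floor: the height at which a sprung plunger in the bay meets the pack's underside. It pushes back 2 N, growing to 8 N at the floor. Press the pack on to the floor (the latch needs 3 mm or less), hold it there and open the fingers: the tabs spring out under the ledges and the pack stays up to 4 mm above the floor.
- old_pack: spent battery pack with orange tabs, lying on its side, 98 x 44 x 44 mm, origin under its middle; leave alone
- cup: brown paper coffee cup with black lid, 84 mm wide, 112 mm tall, origin under its middle; leave alone
- slide_box: blue slide box, 100 x 85 x 34 mm, origin under its middle; leave alone
- oil_bottle: small amber oil bottle, 32 mm wide, 70 mm tall, origin under its middle; leave alone
- petri: clear petri dish, 90 mm wide, 16 mm high, origin under its middle; leave alone
- stain_jar: amber jar with white lid, 56 mm wide, 75 mm tall, origin under its middle; leave alone
There are look-alikes about, which are no part of the job. What is shaped like the pack but yellow is not meant.

How it is judged:
On the way, in this order (a step that is already met when the one before it is completed fails the run):
1. both tabs pinched in while the pack is still in the charger (value of joint each of tab_a, tab_b above 0.003 m and z of pack_grip in the frame of charger below 0.11 m), for 0.05 s.
2. pack lifted clear of the charger (z of pack_grip in the frame of charger above 0.142 m), for 0.1 s.
At the end, for the whole second after the job is handed in: The pack stands upright (within 0.1 rad) in the floating bay of the microscope, its underside within 5.5 mm of the bay floor, both tabs sprung out (within 1.5 mm of rest) so that it is latched, at rest and released (x of pack_grip in the frame of microscope between -0.005 and 0.005 m and y of pack_grip in the frame of microscope between -0.018 and 0.018 m and z of pack_grip in the frame of microscope below 0.0975 m and angle between pack_grip's own z axis and vertical below 0.1 rad and value of joint each of tab_a, tab_b below 0.0015 m and velocity of joint each of tab_a, tab_b below 0.02 m/s); the robot touches nothing.
It fails at once if pack pulled or forced against the charger with over 40 N (contact force between pack and charger above 40 N).
It fails at once if pack pressed against the microscope with over 45 N (contact force between pack and microscope above 45 N).
It fails at once if tabs crushed (over 60 N each) (contact force between pack and the fingers above 120 N).
It fails at once if a bystander shifted by over 30 mm (distance of any of old_pack, cup, slide_box, oil_bottle, petri, stain_jar from where it was at the start of the episode above 0.03 m).
It fails at once if a bystander knocked over (angle between any of cup, oil_bottle, stain_jar's own z axis and vertical above 0.5 rad).
It also fails if it takes over 72 s, if anything falls off the work surface, if the arm or the gripper's body presses on something with over 40 N, if the wrist force passes 120 N, or if a joint passes its speed limit or range.

## Robot

A 7-joint arm with a two-finger parallel gripper is mounted at the origin on the work surface. World frame = base frame: x ahead of the robot, y to its left, z up, the work surface at z = 0. Lengths are in m, angles in rad, forces in N, time in s.
With the tool pointing down it reaches from about 0.425 to 0.875 m from the base axis. Payload 4.7 kg.
Tool frame: the origin (TCP) lies at the very end of the fingers, on their centre line; the grasp point (between the pads) lies 19 mm behind it; z points along the fingers, y is the line along which they close (so a half turn about z gives the same grasp; the last joint's range is limited). The gripper opens to 87 mm and grips with 3 to 60 N. Pads are 19 mm wide; open, the fingers measure 117 mm over their backs; the gripper's body (75 mm by 190 mm) begins 51 mm behind the grasp point.
Start: joints at [1.154, 0.321, -0.07, 1.45, 0.023, 1.371, -0.057], TCP at [0.271, -0.591, 0.223] pointing down, gripper open.
Joint ranges: [-2.86, 2.86], [-0.3, 2.09], [-1.38, 1.24], [0.06, 2.45], [-1.56, 4.7], [0.09, 2.05], [-2.69, 2.69]. Speed limits (rad/s): [2.57, 2.57, 3.14, 3.14, 3.14, 3.14, 3.14].

## Interface

Orientations are given as a rotation vector (axis times angle).
In Python, from bench import ctrl, imaging, ticket gives the robot as it stands.
- The arm moves only by the tool jog_arm, never from a script. Its argument "rows" is text: rows parted by semicolons, each of 7 numbers parted by spaces: the shift along the tool's x, y, z in cm, then the turn, a rotation vector about the tool's x, y, z in rad, then the closure, from -1 (fully open) to 1 (shut), so that 0 is half open. A call has 1 to 5 rows; each row shifts and turns the commanded pose from where the row before left it, along the tool's axes as they then stand; what a row does not reach is not made up. A row lasts 1/8 s, in which the tool goes at most 62.5 mm and 10.7 degrees, less where a joint would pass 70% of its speed; a pose out of reach is approached as far as the arm can. A call with a gripper value outside its range is refused whole. The fingers move at their own pace and stop on an object; "force" is the grip in N (left out, the last holds). Time passes only in rows, so rows that do not move let the fingers close. It gives the time, the measured TCP pose, the force, the opening and the grip force at its end, in the units of the state.
- ctrl.get_state(): the state, without advancing time (a new reading comes with each control period).
- imaging.get_image(name): name is "side" or "top" or "wrist"; returns a dict with "img" (384x512x3 uint8, blue, green, red), "vertical_fov" (degrees; the focal length in pixels is half the picture's height over the tangent of half this angle, whatever the lens; pixels are square), "cx", "cy" (the principal point, pixels), "k1" (the pictures are not rectified: a ray, as slopes to the right and down, at radius r is drawn at 1 + k1 r^2 times it, then the intrinsics apply), "origin" and "orientation" of the camera in the world. Camera axes: x right, y down, z forward; pixel columns grow to the right and rows downward; lengths in m; the calibration is good to about 2 mm. A picture is of the moment at which its call begins. There is no depth.
- ticket.close_job(): hands the job in; it is judged then, once.
The state is a dict: "time": time; "joint_positions": joint angles; "qd": joint speeds; "joint_torque": joint torques, N m; "position": TCP position; "tool_rot": TCP orientation; "ft_force": force on the tool from outside, world axes, zero at the start; "torque": the same for the moment, N m; "grip_width": opening from 0.0 (shut) to 1.0 (fully open); "grip_force": force on a finger pad.
Only numpy, scipy, OpenCV 4.12 (cv2) and the standard library are available. Lean on these libraries where they do the work, as an engineer would, in place of code of your own. Each camera call takes 0.05 s, during which the arm holds its last target. There are 200 camera calls.

## Working session

There is one attempt and no reset: what is moved stays moved. The work goes in short steps, Python scripts to look and compute and a tool call to move; the robot and the scene stay as the last step left them, time stands still between calls to the robot, and variables do not carry over. Pictures are saved under pics/ and viewed, at most 10 in all, crops included, and the job is handed in when it is done.

Besides the shell and the picture viewer there is one more tool, called after ">>>" in YAML: its name, and indented under it one key for each argument. jog_arm: Moves the arm, as the interface text tells. Its arguments: {"type":"object","properties":{"rows":{"type":"string"},"force":{"type":"number"}},"required":["rows"]}

```bash
mkdir -p pics
cat > h.py <<'E'
import numpy as np, cv2
from scipy.spatial.transform import Rotation as R
from bench import ctrl, imaging, ticket
def cam(d):
    M=np.array(d["orientation"],float)
    M=R.from_rotvec(M).as_matrix() if M.size==3 else (M.reshape(3,3) if M.size==9 else None)
    f=d["img"].shape[0]/2/np.tan(np.radians(d["vertical_fov"])/2)
    return M,np.array(d["origin"]),f
def ray(d,u,v):
    M,o,f=cam(d); x=(u-d["cx"])/f;y=(v-d["cy"])/f
    a,b=x,y
    for _ in range(30):
        s=1+d["k1"]*(a*a+b*b); a,b=x/s,y/s
    return o,M@np.array([a,b,1])
def atz(d,u,v,z):
    o,r=ray(d,u,v); return o+r*(z-o[2])/r[2]
def proj(d,p):
    M,o,f=cam(d); q=M.T@(np.array(p)-o); a,b=q[:2]/q[2]; s=1+d["k1"]*(a*a+b*b)
    return np.array([d["cx"]+f*a*s,d["cy"]+f*b*s])
def tri(*rs):
    A=0;B=0
    for o,r in rs:
        r=r/np.linalg.norm(r);P=np.eye(3)-np.outer(r,r);A=A+P;B=B+P@o
    return np.linalg.solve(A,B)
def save(n,fn):
    import pickle
    d=imaging.get_image(n); cv2.imwrite(f"pics/{fn}.png",d["img"]); pickle.dump(d,open(f"pics/{fn}.pkl","wb")); return d
def load(fn):
    import pickle; return pickle.load(open(f"pics/{fn}.pkl","rb"))
E
python3 - <<'E'
from h import *
ims=[save(n,n+"0") for n in("top","side","wrist")]
for d in ims: print({k:v for k,v in d.items() if k!="img"})
print(ctrl.get_state())
# composite 800x600
a=[d["img"] for d in ims]
cv2.imwrite("pics/topbig.png",cv2.resize(a[0],(800,600),interpolation=cv2.INTER_CUBIC))
cv2.imwrite("pics/sw.png",np.hstack([cv2.resize(a[1],(400,300)),cv2.resize(a[2],(400,300))]))
E
```

```text
{'vertical_fov': 50.584389730813434, 'cx': 255.77143119211993, 'cy': 195.60891797493542, 'k1': -0.06907346940938573, 'origin': array([0.51412158, 0.12937326, 0.97759395]), 'orientation': array([-2.16331982,  2.16396146, -0.07201191])}
{'vertical_fov': 48.68741553040643, 'cx': 250.3093826893227, 'cy': 191.84605443795496, 'k1': 0.05482945132656212, 'origin': array([ 0.24436206, -0.45128009,  0.86699955]), 'orientation': array([-2.34727768,  0.64255449, -0.25048137])}
{'vertical_fov': 61.72497704048186, 'cx': 258.26451557697874, 'cy': 191.50522733842726, 'k1': -0.03411802905651174, 'origin': array([ 0.33340146, -0.56143401,  0.38539705]), 'orientation': array([ 2.4621672 , -1.57725671, -0.20153964])}
{'time': 0.15, 'joint_positions': array([ 1.1541188 ,  0.32165512, -0.07009599,  1.451368  ,  0.02260448,
        1.37079696, -0.0569229 ]), 'qd': array([-0.00041088, -0.00296981, -0.00032315, -0.00568224,  0.00062046,
        0.00138634,  0.00015782]), 'joint_torque': array([ 2.48721108e-04, -4.91793895e+01, -4.04383969e-01, -3.12878036e+01,
       -6.39371993e-02,  4.04220808e-02,  1.26846380e-04]), 'position': array([ 0.27121907, -0.59026534,  0.22172474]), 'tool_rot': array([-3.06764231e+00, -6.71166602e-01,  6.13994821e-04]), 'ft_force': array([ 0.28886173,  0.76281724, -0.58988198]), 'torque': array([ 0.0290453 , -0.005543  , -0.01511175]), 'grip_force': 0.0, 'grip_width': 0.9981974369723245}
```

View pics/topbig.png

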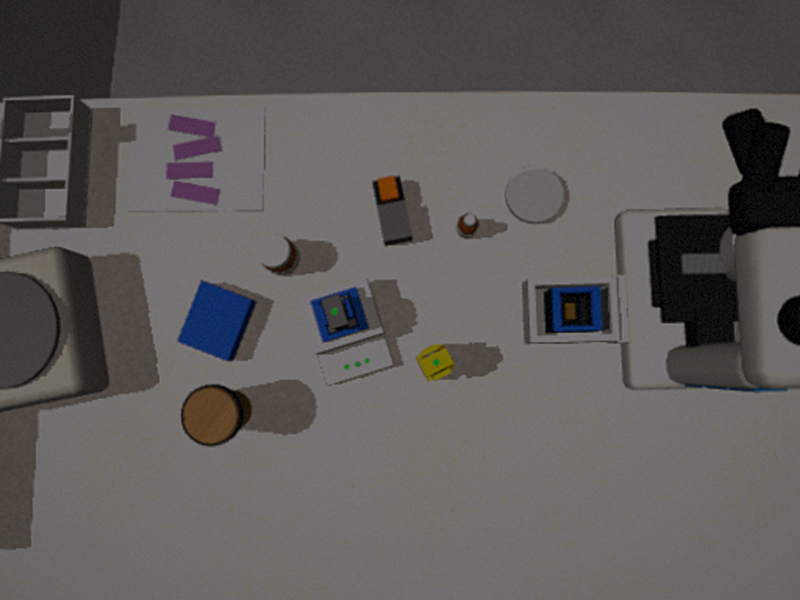

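View pics/side0.png

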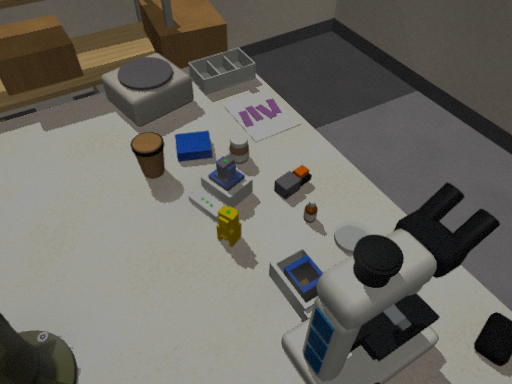

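The top view (800 px scale) shows three candidates: the blue-tabbed pack in the white charger at (338,310), a yellow look-alike at (436,362) and an orange spent pack at (392,210). The blue one, with a green lamp and standing in the charger beside the three-lamp step, fits the description. The microscope bay is at (576,308). I'll confirm in an enlarged crop.

Run:
```python
from h import *
t=load("top0");s=load("side0")
r=lambda im:cv2.resize(im,(400,300),interpolation=cv2.INTER_CUBIC)
g=lambda im:np.clip(im.astype(float)*1.6,0,255).astype(np.uint8)
c1=t["img"][173:248,190:290];c2=t["img"][160:235,325:425]
c3=s["img"][150:225,185:285];c4=s["img"][235:310,255:355]
cv2.imwrite("pics/c0.png",g(np.vstack([np.hstack([r(c1),r(c2)]),np.hstack([r(c3),r(c4)])])))
k=.64
for n,u,v,z in[("pack top",335,311,.116),("bay",577,308,.064),("yellow",436,362,.1)]: print(n,atz(t,u*k,v*k,z))
```

```text
pack top [0.58506457 0.23840025 0.116     ]
bay [ 0.59324024 -0.10470202  0.064     ]
yellow [0.51578262 0.10032031 0.1       ]
```

View pics/c0.png

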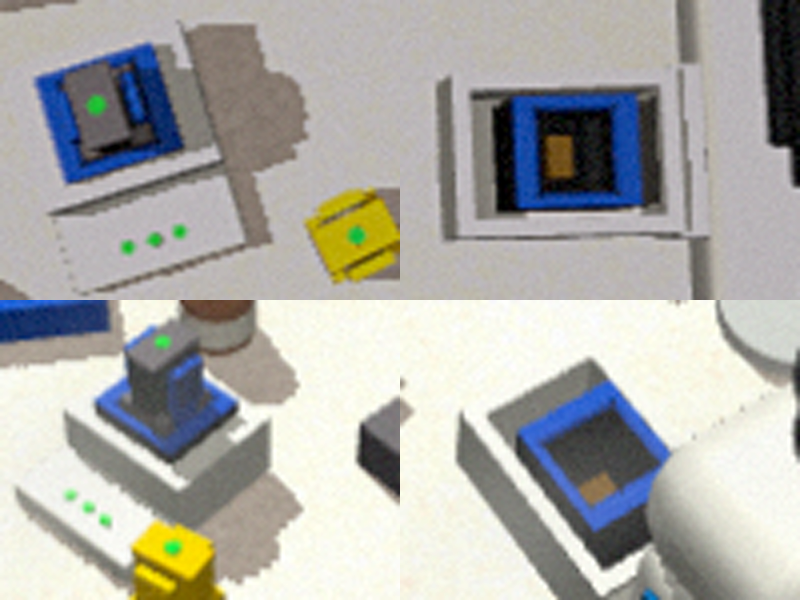

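The crops (4x) confirm it: pack with blue tabs and green lamp, lamp at (96,104) top / (163,342) side; the yellow one is separate. Blue bay rim corners in the top crop: (513,95), (640,95), (640,208), (513,208).

Run:
```python
from h import *
t=load("top0");s=load("side0")
T=lambda o,p:ray(t,o[0]+p[0]/4-.375,o[1]+p[1]/4-.375)
S=lambda o,p:ray(s,o[0]+p[0]/4-.375,o[1]+p[1]/4-.375)
def go(name,to,so,tp,sp):
    P=np.array([tri(T(to,a),S(so,b)) for a,b in zip(tp,sp)]);print(name,P.round(4).tolist(),P.mean(0).round(4))
go("lamp",(190,173),(185,150),[(96,104)],[(163,42)])
go("chg rim",(190,173),(185,150),[(38,76),(155,44),(183,152),(68,184)][2:],[(240,105),(170,160)])
bt=[(113,95),(240,95),(240,208),(113,208)];bs=[(210,82),(272,155),(197,230),(117,132)]
go("bay",(325,160),(255,235),bt,bs)
L=lambda o,p,z:atz(t,o[0]+p[0]/4-.375,o[1]+p[1]/4-.375,z)
q=np.array([L((190,173),p,.064) for p in[(38,76),(155,44),(183,152),(68,184)]])
print("rim64",q.round(4),q.mean(0)); 
for a,b in((0,1),(3,2),(3,0),(2,1)): e=q[b]-q[a];print(np.degrees(np.arctan2(e[1],e[0])),np.linalg.norm(e))
q=np.array([L((325,160),p,.064) for p in bt]);print("bay64",q.round(4),q.mean(0))
e=L((325,160),(283,232),.05)-L((325,160),(55,238),.05);
print("deck", np.degrees(np.arctan2(e[1],e[0])),[L((325,160),p,.054).round(4) for p in((55,78),(50,238),(283,232),(280,72))])
st=ctrl.get_state();print(R.from_rotvec(st["tool_rot"]).as_matrix().round(3))
```

```text
lamp [[0.5863, 0.2397, 0.1172]] [0.5863 0.2397 0.1172]
chg rim [[0.5814, 0.1818, 0.1141], [0.5692, 0.2597, -0.0037]] [0.5753 0.2207 0.0552]
bay [[0.6247, -0.0687, 0.0618], [0.6192, -0.1331, 0.0832], [0.5622, -0.1395, 0.0646], [0.5616, -0.0681, 0.0605]] [ 0.5919 -0.1024  0.0675]
rim64 [[0.6063 0.28   0.064 ]
 [0.6244 0.2135 0.064 ]
 [0.5631 0.1973 0.064 ]
 [0.545  0.2622 0.064 ]] [0.58470121 0.23823445 0.064     ]
-74.7514271133793 0.06891630719796561
-74.44880526546919 0.06737354286118834
16.222774759653824 0.06378856174709953
14.833784512542685 0.06342515486453537
bay64 [[ 0.6245 -0.0683  0.064 ]
 [ 0.6244 -0.1404  0.064 ]
 [ 0.5604 -0.1386  0.064 ]
 [ 0.5606 -0.0669  0.064 ]] [ 0.59248106 -0.10355499  0.064     ]
deck -88.62650698245825 [array([ 0.6355, -0.0374,  0.054 ]), array([ 0.5441, -0.033 ,  0.054 ]), array([ 0.5472, -0.1658,  0.054 ]), array([ 0.6389, -0.1668,  0.054 ])]
[[ 0.909  0.418 -0.001]
 [ 0.418 -0.909  0.001]
 [-0.    -0.001 -1.   ]]
```

>>> jog_arm:
  rows: "3.6 -3.8 -1.4 0 0 0 -1;3.6 -3.8 -1.4 0 0 0 -1;3.6 -3.8 -1.4 0 0 0 -1;3.6 -3.8 -1.4 0 0 0 -1;3.6 -3.8 -1.4 0 0 0 -1"

```text
time: 0.78
position: [0.3559, -0.341, 0.2928]
tool_rot: [3.069, 0.671, -0.0]
ft_force: [1.1, -0.5, -0.4]
grip_width: 1.0
grip_force: 0.0
```

>>> jog_arm:
  rows: "3.4 -3.8 0 0 0 0 -1;3.4 -3.8 0 0 0 0 -1;3.4 -3.8 0 0 0 0 -1;3.4 -3.8 0 0 0 0 -1;3.4 -3.8 0 0 0 0 -1"

```text
time: 1.4
position: [0.4309, -0.0975, 0.2925]
tool_rot: [3.068, 0.671, 0.0]
ft_force: [0.2, 1.1, 0.4]
grip_width: 1.001
grip_force: 0.0
```

Run:
```python
from h import *
d=save("wrist","w1")
M,o,f=cam(d);print(o,M[:,2],f)
for p in([.5925,-.1035,.064],[.585,.238,.116],[.431,-.0975,.2925]):print(proj(d,p))
st=ctrl.get_state();T=R.from_rotvec(st["tool_rot"]).as_matrix();print(T.T@(o-st["position"]),T.T@M)
```

```text
[ 0.49292316 -0.06845011  0.4562806 ] [-0.22587412 -0.10439512 -0.96854661] 321.2857867899091
[322.84120709  40.68384566]
[  -2.90344326 -123.5258655 ]
[259.07290007 238.09913043]
[ 0.06371944  0.0063548  -0.16329406] [[-9.89383743e-03 -9.67786108e-01 -2.51579332e-01]
 [ 9.99947810e-01 -1.02164753e-02 -2.36831567e-05]
 [-2.54733381e-03 -2.51566437e-01  9.67836680e-01]]
```

>>> jog_arm:
  rows: "4 -3.44 0.2 0 0 0 -1;4 -3.44 0.2 0 0 0 -1;4 -3.44 0.2 0 0 0 -1;4 -3.44 0.2 0 0 0 -1;4 -3.44 0.2 0 0 0 -1"

```text
time: 2.08
position: [0.5413, 0.1415, 0.2824]
tool_rot: [3.069, 0.67, 0.0]
ft_force: [0.8, -1.4, 0.4]
grip_width: 1.002
grip_force: 0.0
```

>>> jog_arm:
  rows: "4 -3.44 0.2 0 0 0 -1;4 -3.44 0.2 0 0 0 -1;0 0 0 0 0 0.082 -1;0 0 0 0 0 0.081 -1;0 0 0 0 0 0 -1"

```text
time: 2.7
position: [0.5846, 0.2363, 0.278]
tool_rot: [3.113, 0.421, -0.001]
ft_force: [-0.1, -0.4, -0.7]
grip_width: 0.998
grip_force: 0.0
```

Run:
```python
from h import *
d=save("wrist","w2");st=ctrl.get_state();print(st["position"],R.from_rotvec(st["tool_rot"]).as_matrix().round(4))
print(proj(d,[.585,.238,.116]))
a=d["img"];b=load("w1")["img"]
u,v=proj(d,[.585,.238,.09]);u=int(np.clip(u-100,0,312));v=int(np.clip(v-75,0,234))
print(u,v)
c=cv2.resize(a[v:v+150,u:u+200],(800,600),interpolation=cv2.INTER_CUBIC)
cv2.imwrite("pics/c1.png",np.clip(c*1.4,0,255).astype(np.uint8))
```

```text
[0.58459551 0.23622854 0.27817512] [[ 9.640e-01  2.659e-01 -5.000e-04]
 [ 2.659e-01 -9.640e-01 -5.000e-04]
 [-6.000e-04  3.000e-04 -1.000e+00]]
[257.31154649 176.32693171]
157 96
```

View pics/c1.png

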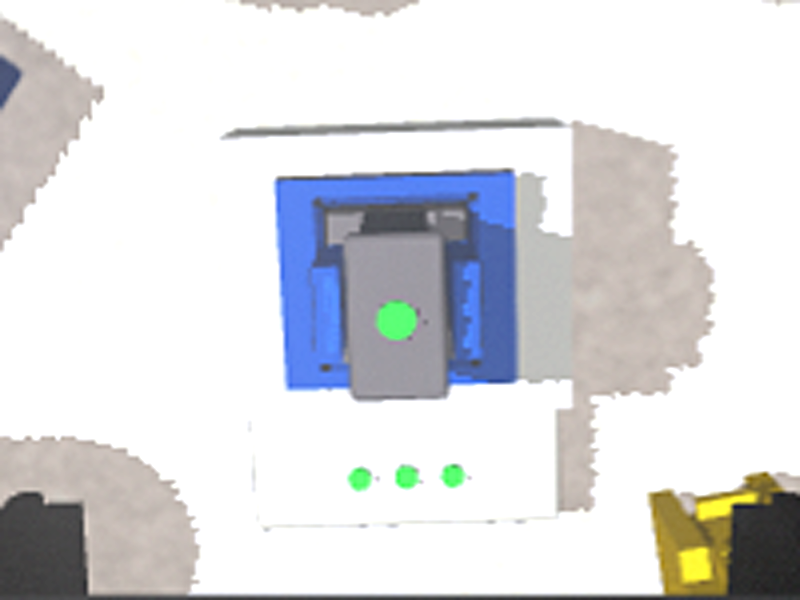

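Wrist crop (4x, offset 157,96): lamp at (397,320), charger's blue rim corners (277,180), (515,171), (515,381), (290,388); fingers clear on both sides, the yellow pack lies near the right finger but lower right.

Run:
```python
from h import *
d=load("w2");t=load("top0");s=load("side0")
g=lambda p:(157+p[0]/4-.375,96+p[1]/4-.375)
print("lamp tri",tri(ray(d,*g((397,320))),ray(t,190+24-.375,173+26-.375)),tri(ray(d,*g((397,320))),ray(s,185+163/4-.375,150+42/4-.375)),tri(ray(d,*g((397,320))),ray(t,190+24-.375,173+26-.375),ray(s,185+163/4-.375,150+42/4-.375)))
print("lamp z.116",atz(d,*g((397,320)),.116), atz(t,213.6,198.6,.116))
q=np.array([atz(d,*g(p),.064) for p in[(277,180),(515,171),(515,381),(290,388)]]);print(q.round(4),q.mean(0))
for a,b in((0,1),(3,2),(3,0),(2,1)): e=q[b]-q[a];print(np.degrees(np.arctan2(e[1],e[0])),np.linalg.norm(e))
a=atz(d,*g((262,525)),.0);b=atz(d,*g((558,516)),.0);e=b-a;print(np.degrees(np.arctan2(e[1],e[0])))
a=atz(d,*g((360,479)),.02);b=atz(d,*g((453,475)),.02);e=b-a;print(np.degrees(np.arctan2(e[1],e[0])))
# paddles outer faces
print([atz(d,*g(p),.108) for p in((313,315),(482,312))])
```

```text
lamp tri [0.58577279 0.23975541 0.11831857] [0.58611371 0.23941856 0.1177226 ] [0.58602469 0.23959646 0.11762824]
lamp z.116 [0.58531931 0.23962821 0.116     ] [0.58600907 0.24012498 0.116     ]
[[0.6058 0.282  0.064 ]
 [0.6268 0.2157 0.064 ]
 [0.5662 0.1977 0.064 ]
 [0.5459 0.2629 0.064 ]] [0.58618467 0.23956768 0.064     ]
-72.43991659793708 0.06948291281352449
-72.74494133101658 0.06836541561329632
17.609613501681284 0.06281725594768733
16.595139963490013 0.06319014798426653
-72.73605149805381
-71.99284494207564
[array([0.57911262, 0.26103515, 0.108     ]), array([0.5917743 , 0.21814979, 0.108     ])]
```

>>> jog_arm:
  rows: "0 0 0 0 0 -0.028 -1;0.23 -0.28 4 0 0 0 -1;0 0 5 0 0 0 -1;0 0 5 0 0 0 -1;0 0 0 0 0 0 -1"

```text
time: 3.38
position: [0.5835, 0.2378, 0.1347]
tool_rot: [3.105, 0.464, -0.012]
ft_force: [-0.3, 0.5, 0.6]
grip_width: 0.997
grip_force: 0.0
```

Run:
```python
from h import *
d=save("wrist","w3");st=ctrl.get_state();T=R.from_rotvec(st["tool_rot"]).as_matrix();print(st["position"],T.round(4))
a=d["img"];print([proj(d,st["position"]+T@[0,y,.0]) for y in(-.04,0,.04)])
cv2.imwrite("pics/c2.png",np.clip(cv2.resize(a[0:384],(800,600),interpolation=cv2.INTER_CUBIC)*1.3,0,255).astype(np.uint8))
```

```text
[0.58535993 0.23916041 0.13792168] [[ 9.564e-01  2.921e-01 -2.500e-03]
 [ 2.921e-01 -9.564e-01 -8.000e-04]
 [-2.600e-03  0.000e+00 -1.000e+00]]
[array([183.29472986, 236.62438104]), array([257.81884157, 236.73633378]), array([332.32414141, 236.68130824])]
```

View pics/c2.png

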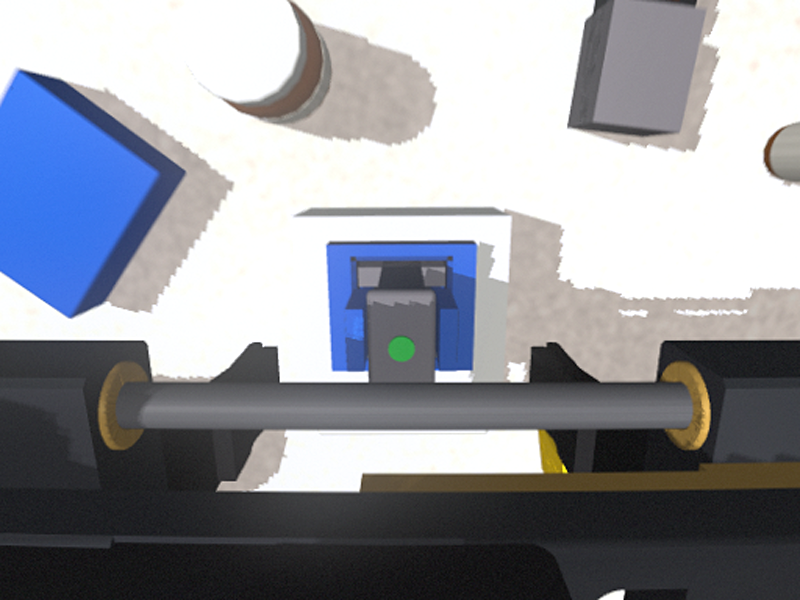

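The view shows the pack squarely between the fingers, lamp at (401,349), fingertips at x=278 and 531; yaw looks right.

Run:
```python
from h import *
d=load("w3");k=.64
for z in(.116,.1175):print(atz(d,401*k,349*k,z))
q=np.array([atz(d,u*k,v*k,.064) for u,v in((328,242),(476,242),(476,371),(332,371))]);print(q.round(4),q.mean(0));e=q[1]-q[0];print(np.degrees(np.arctan2(e[1],e[0])))
```

```text
[0.58458709 0.23968352 0.116     ]
[0.58512622 0.23984106 0.1175    ]
[[0.6068 0.2825 0.064 ]
 [0.6271 0.2161 0.064 ]
 [0.5657 0.1948 0.064 ]
 [0.5445 0.2639 0.064 ]] [0.58603275 0.23932418 0.064     ]
-72.98482013873998
```

>>> jog_arm:
  rows: "0 0 2 0 0 0 -1;0 0 2 0 0 0 -1;0 0 2 0 0 0 -1;0 0 0 0 0 0 -1;0 0 0 0 0 0 -1"

```text
time: 4.05
position: [0.5862, 0.2402, 0.0787]
tool_rot: [-3.107, -0.463, -0.0]
ft_force: [-0.8, -0.2, 0.1]
grip_width: 1.001
grip_force: 0.0
```

>>> jog_arm:
  rows: "0 0 0.4 0 0 0 -1;0 0 0 0 0 0 0;0 0 0 0 0 0 0;0 0 0 0 0 0 0;0 0 0 0 0 0 0"
  force: 30

```text
time: 4.68
position: [0.586, 0.2398, 0.0746]
tool_rot: [3.107, 0.463, 0.0]
ft_force: [0.2, 0.3, -0.2]
grip_width: 0.629
grip_force: 0.0
```

>>> jog_arm:
  rows: "0 0 0 0 0 0 1;0 0 0 0 0 0 1;0 0 0 0 0 0 1;0 0 0 0 0 0 1;0 0 0 0 0 0 1"
  force: 30

```text
time: 5.3
position: [0.5861, 0.2398, 0.0749]
tool_rot: [3.107, 0.463, 0.0]
ft_force: [-1.1, -1.1, 3.6]
grip_width: 0.349
grip_force: 30.0
```

>>> jog_arm:
  rows: "0 0 -0.2 0 0 0 1;0 0 -0.2 0 0 0 1;0 0 -0.2 0 0 0 1"

```text
time: 5.68
position: [0.5856, 0.2398, 0.08]
tool_rot: [3.107, 0.463, -0.001]
ft_force: [-0.8, -0.1, -3.1]
grip_width: 0.346
grip_force: 30.0
```

Only the pack's weight is felt, so I'll lift on.

>>> jog_arm:
  rows: "0 0 -0.8 0 0 0 1;0 0 -1 0 0 0 1;0 0 -1.2 0 0 0 1;0 0 -1.2 0 0 0 1;0 0 -1.2 0 0 0 1"

```text
time: 6.3
position: [0.5861, 0.2399, 0.1357]
tool_rot: [3.107, 0.463, 0.001]
ft_force: [-0.9, -0.6, -2.8]
grip_width: 0.347
grip_force: 30.0
```

>>> jog_arm:
  rows: "0 0 -3 0 0 0 1;0 0 -3 0 0 0 1;0 0 -2 0 0 0 1;0 0 0 0 0 0 1;0 0 0 0 0 0 1"

```text
time: 6.92
position: [0.5854, 0.2394, 0.2133]
tool_rot: [3.107, 0.463, -0.003]
ft_force: [-0.2, -0.5, -4.1]
grip_width: 0.346
grip_force: 30.0
```

Run:
```python
from h import *
s=save("side","s2");st=ctrl.get_state();T=R.from_rotvec(st["tool_rot"]).as_matrix();print(st["position"],T.round(3),st["grip_width"],st["ft_force"])
b=load("w1");g=lambda im:np.clip(cv2.resize(im,(400,300),interpolation=cv2.INTER_CUBIC)*1.3,0,255).astype(np.uint8)
u,v=proj(s,st["position"]).astype(int);print(u,v)
u0=u-60;v0=v-45
cv2.imwrite("pics/c3.png",np.hstack([g(s["img"][v0:v0+90,u0:u0+120]),g(b["img"][0:90,262:382])]))
```

```text
[0.58528781 0.23930818 0.21292117] [[ 0.957  0.291 -0.002]
 [ 0.291 -0.957 -0.001]
 [-0.003  0.    -1.   ]] 0.3451810235840612 [-0.24836691  0.09082688 -2.40914273]
223 131
```

View pics/c3.png

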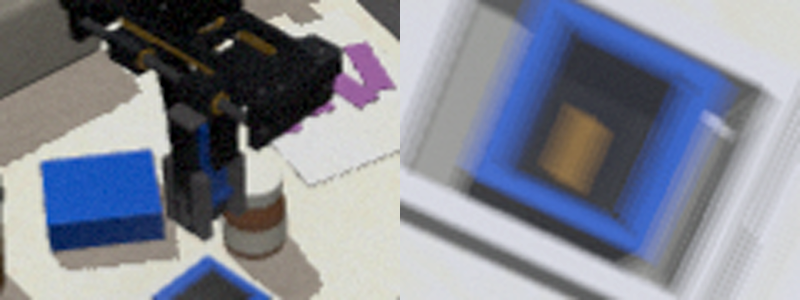

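The side crop shows the pack held between the fingers, clear of the charger (blue tab at (215,170)). The earlier wrist view of the bay (right) is motion-blurred, so I'll look again from near, and check the clearance to the stage.

>>> jog_arm:
  rows: "0 0 0 0 0 0.14 1;0 0 0 0 0 0.14 1;-1.5 5.1 -0.4 0 0 0 1;-1.5 5.1 -0.4 0 0 0 1;-1.5 5.1 -0.4 0 0 0 1"

```text
time: 7.6
position: [0.5422, 0.0845, 0.2252]
tool_rot: [3.141, 0.025, -0.004]
ft_force: [0.6, -0.0, -3.6]
grip_width: 0.347
grip_force: 30.0
```

>>> jog_arm:
  rows: "-1.5 5.1 -0.4 0 0 0 1;-1.5 5.1 -0.4 0 0 0 1;-1.5 5.1 -0.4 0 0 0 1;0 0 0 0 0 0 1;0 0 0 0 0 0 1"

```text
time: 8.22
position: [0.5004, -0.067, 0.2377]
tool_rot: [-3.14, -0.024, 0.002]
ft_force: [0.5, 1.1, -3.0]
grip_width: 0.348
grip_force: 30.0
```

>>> jog_arm:
  rows: "0 0 0 0 0 0 1;0 0 0 0 0 0 1;0 0 0 0 0 0 1"

```text
time: 8.6
position: [0.501, -0.0668, 0.2384]
tool_rot: [-3.141, -0.027, 0.0]
ft_force: [-0.5, -0.2, -3.6]
grip_width: 0.345
grip_force: 30.0
```

Run:
```python
from h import *
d=save("wrist","w4");st=ctrl.get_state();T=R.from_rotvec(st["tool_rot"]).as_matrix();print(st["position"],T.round(4),st["ft_force"],st["grip_width"])
u,v=proj(d,[.5925,-.1035,.064]);print(u,v)
u0=int(np.clip(u-80,0,352));v0=int(np.clip(v-60,0,264));print(u0,v0)
g=lambda im,s:np.clip(cv2.resize(im,s,interpolation=cv2.INTER_CUBIC)*1.4,0,255).astype(np.uint8)
t=load("top0")["img"];s=load("side0")["img"]
A=g(d["img"][v0:v0+120,u0:u0+160],(480,360))
A=np.vstack([A,g(d["img"],(320,240))[:, :].repeat(1,0) if 0 else cv2.copyMakeBorder(g(d["img"],(320,240)),0,0,0,160,0)])
B=np.vstack([g(t[125:260,392:512],(320,360)),cv2.copyMakeBorder(g(s[180:384,280:512],(273,240)),0,0,0,47,0)])
cv2.imwrite("pics/c4.png",np.hstack([A,B]))
```

```text
[ 0.50091564 -0.06697723  0.23844844] [[ 9.999e-01  1.690e-02 -2.000e-04]
 [ 1.690e-02 -9.999e-01  0.000e+00]
 [-2.000e-04 -0.000e+00 -1.000e+00]] [ 0.35670764  0.89554841 -3.3071047 ] 0.34568754529245893
297.1143942004448 86.1075361714249
217 26
```

View pics/c4.png

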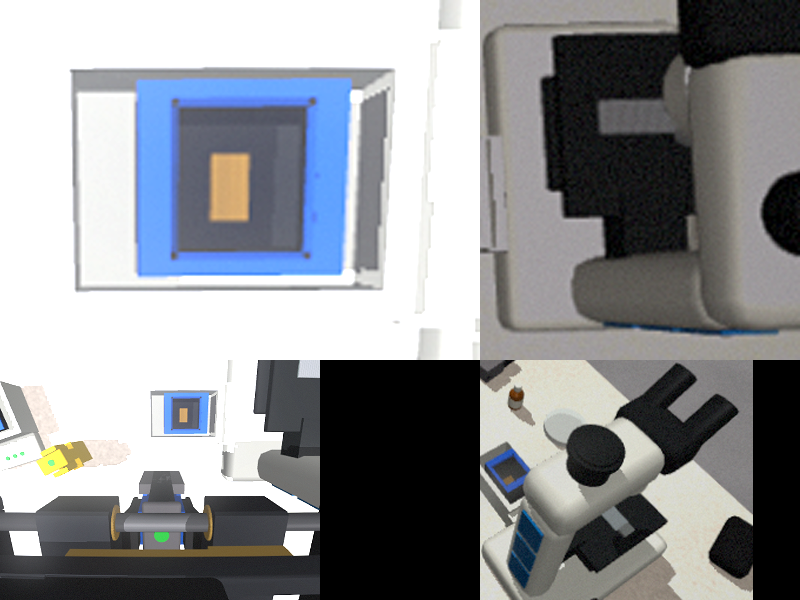

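Bay seen clearly (3x crop, offset 217,26): outer rim corners (136,79), (352,79), (350,275), (138,275); mouth (173,100)-(313,100)-(307,256)-(175,256). Stage ledge corner at (254,413) in the small wrist view, (547,190) in the top crop.

Run:
```python
from h import *
d=load("w4");t=load("top0")
g=lambda p:(217+p[0]/3-.33,26+p[1]/3-.33)
for n,P,z in(("rim",[(136,79),(352,79),(350,275),(138,275)],.064),("mouth",[(173,100),(313,100),(307,256),(175,256)],.063),("trough",[(72,70),(393,70),(383,290),(77,290)],.054)):
    q=np.array([atz(d,*g(p),z) for p in P]);print(n,q.round(4).tolist(),q.mean(0).round(4))
    for a,b in((0,1),(3,2),(3,0),(2,1)): e=q[b]-q[a];print("  ",np.degrees(np.arctan2(e[1],e[0])).round(2),np.linalg.norm(e).round(4))
# rim height from two views (top0 vs w4)
for a,b in(((136,79),(113,95)),((138,275),(113,208)),((352,79),(240,95))):
    print(tri(ray(d,*g(a)),ray(t,325+b[0]/4-.375,160+b[1]/4-.375)))
print("stage",tri(ray(d,406,85),ray(t,417,196)),[ray(t,417,196)[0]+0,atz(t,417,196,.12),atz(d,406,85,.12)])
```

```text
rim [[0.624, -0.0675, 0.064], [0.6255, -0.1385, 0.064], [0.5625, -0.1422, 0.064], [0.5611, -0.0695, 0.064]] [ 0.5933 -0.1044  0.064 ]
   -88.8 0.0709
   -88.89 0.0728
   1.78 0.063
   3.43 0.0631
mouth [[0.6179, -0.0799, 0.063], [0.6189, -0.1262, 0.063], [0.5685, -0.1272, 0.063], [0.5677, -0.082, 0.063]] [ 0.5932 -0.1038  0.063 ]
   -88.81 0.0463
   -88.88 0.0452
   2.43 0.0503
   1.19 0.0503
trough [[0.6281, -0.046, 0.054], [0.6304, -0.1543, 0.054], [0.5574, -0.1566, 0.054], [0.5553, -0.0481, 0.054]] [ 0.5928 -0.1013  0.054 ]
   -88.81 0.1084
   -88.9 0.1085
   1.69 0.0729
   1.82 0.0731
[ 0.62384725 -0.06755834  0.06692151]
[ 0.56100107 -0.06956639  0.05209551]
[ 0.62141668 -0.1330827   0.08875436]
stage [ 0.59557919 -0.21201619  0.06799968] [array([0.51412158, 0.12937326, 0.97759395]), array([ 0.59062691, -0.19244055,  0.12      ]), array([ 0.59175034, -0.18919825,  0.12      ])]
```

Run:
```python
from h import *
d=load("w4");t=load("top0")
print("column",tri(ray(d,413,176),ray(t,427.6,234)))
for z in(.1,.15,.2,.25):print(z,atz(d,413,176,z)[:2],atz(t,427.6,234,z)[:2],"x top edge",atz(t,432,220,z)[:2])
# pack pose in hand: lamp, small picture (161,536)
print("lamp",atz(d,161/.625,(536-360)/.625,.2384+.0425), ctrl.get_state()["position"])
```

```text
column [ 0.50909556 -0.2211906   0.0929472 ]
0.1 [ 0.50969154 -0.21550661] [ 0.51006088 -0.2204794 ] x top edge [ 0.54021106 -0.23114908]
0.15 [ 0.51954788 -0.19060734] [ 0.51029223 -0.20054691] x top edge [ 0.53872464 -0.2106087 ]
0.2 [ 0.52940422 -0.16570807] [ 0.51052359 -0.18061442] x top edge [ 0.53723821 -0.19006831]
0.25 [ 0.53926056 -0.1408088 ] [ 0.51075494 -0.16068193] x top edge [ 0.53575179 -0.16952793]
lamp [ 0.49887162 -0.06588261  0.2809    ] [ 0.50091564 -0.06697723  0.23844844]
```

>>> jog_arm:
  rows: "4.5 0 0 0 0 -0.006 1;4.6 0 0 0 0 0 1;0 1.9 1 0 0 0 1;0 2 1 0 0 0 1;0 0 0 0 0 0 1"

```text
time: 9.28
position: [0.5908, -0.1086, 0.2171]
tool_rot: [3.14, 0.026, -0.005]
ft_force: [-0.4, -0.5, -3.8]
grip_width: 0.346
grip_force: 30.0
```

>>> jog_arm:
  rows: "0 0 3 0 0 0 1;0 0 3 0 0 0 1;0 0 1.5 0 0 0 1;0 0 0 0 0 0 1;0 0 0 0 0 0 1"

```text
time: 9.9
position: [0.5936, -0.1047, 0.1451]
tool_rot: [3.141, 0.034, 0.004]
ft_force: [0.1, 0.1, -2.8]
grip_width: 0.345
grip_force: 30.0
```

Run:
```python
from h import *
d=save("wrist","w5");s=save("side","s5");t=save("top","t5");st=ctrl.get_state();T=R.from_rotvec(st["tool_rot"]).as_matrix();print(st["position"],T.round(4),st["ft_force"],st["grip_width"])
g=lambda im,s:np.clip(cv2.resize(im,s,interpolation=cv2.INTER_CUBIC)*1.4,0,255).astype(np.uint8)
print([proj(d,[.593+x,-.104+y,.064]).round(1).tolist() for x,y in((.0315,.0355),(.0315,-.0355),(-.0315,-.0355),(-.0315,.0355))])
A=g(d["img"][130:310,145:385],(800,600))
A=np.hstack([g(d["img"][130:310,165:365],(444,400)),g(s["img"][230:330,250:339],(356,400))])
cv2.imwrite("pics/c5.png",A)
```

```text
[ 0.5934649  -0.10482875  0.14484233] [[ 9.998e-01  2.180e-02  2.100e-03]
 [ 2.180e-02 -9.998e-01 -6.000e-04]
 [ 2.100e-03  7.000e-04 -1.000e+00]] [-0.36682613 -0.12233582 -3.31889974] 0.3463250591299889
[[212.8, 158.5], [305.2, 160.5], [300.7, 237.0], [213.8, 235.2]]
```

View pics/c5.png

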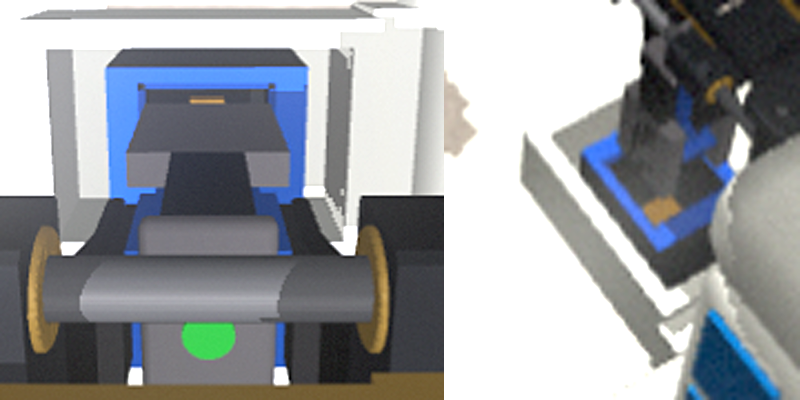

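Wrist crop: mouth spans 138–275 (centre 206.5), pack's lower edge 145–275 (centre 210), so the pack is about 1 mm too far along tool +y. I'll correct this and descend gently.

>>> jog_arm:
  rows: "0 -0.1 0.6 0 0 0 1;0 0 0.6 0 0 0 1;0 0 0.3 0 0 0 1;0 0 0.3 0 0 0 1;0 0 0 0 0 0 1"

```text
time: 10.68
position: [0.5925, -0.1038, 0.1252]
tool_rot: [-3.141, -0.034, 0.001]
ft_force: [0.1, 0.3, -3.3]
grip_width: 0.348
grip_force: 30.0
```

>>> jog_arm:
  rows: "0 0 0.3 0 0 0 1;0 0 0.3 0 0 0 1;0 0 0.3 0 0 0 1"

```text
time: 11.05
position: [0.5927, -0.1038, 0.1163]
tool_rot: [3.141, 0.034, 0.0]
ft_force: [-0.3, 0.6, -2.0]
grip_width: 0.35
grip_force: 30.0
```

It has slipped in without resistance.

>>> jog_arm:
  rows: "0 0 0.6 0 0 0 1;0 0 0.6 0 0 0 1;0 0 0.6 0 0 0 1;0 0 0.6 0 0 0 1;0 0 0.4 0 0 0 1"

```text
time: 11.68
position: [0.5925, -0.1038, 0.088]
tool_rot: [-3.141, -0.034, 0.001]
ft_force: [0.1, 0.5, -2.3]
grip_width: 0.349
grip_force: 30.0
```

>>> jog_arm:
  rows: "0 0 0.2 0 0 0 1;0 0 0.2 0 0 0 1;0 0 0.2 0 0 0 1;0 0 0 0 0 0 1;0 0 0 0 0 0 1"

```text
time: 12.3
position: [0.5929, -0.1038, 0.0829]
tool_rot: [3.141, 0.034, 0.001]
ft_force: [-0.9, -0.3, -1.0]
grip_width: 0.344
grip_force: 30.0
```

>>> jog_arm:
  rows: "0 0 0.2 0 0 0 1;0 0 0.2 0 0 0 1;0 0 0.2 0 0 0 1;0 0 0 0 0 0 1;0 0 0 0 0 0 1"

```text
time: 12.92
position: [0.593, -0.1038, 0.0769]
tool_rot: [3.141, 0.034, 0.001]
ft_force: [-0.5, 0.5, 3.6]
grip_width: 0.344
grip_force: 30.0
```

>>> jog_arm:
  rows: "0 0 0.1 0 0 0 1;0 0 0.1 0 0 0 1;0 0 0 0 0 0 1"

```text
time: 13.3
position: [0.5931, -0.1038, 0.075]
tool_rot: [3.141, 0.034, 0.001]
ft_force: [-0.6, 0.3, 4.7]
grip_width: 0.348
grip_force: 30.0
```

>>> jog_arm:
  rows: "0 0 0.1 0 0 0 1;0 0 0 0 0 0 1"

```text
time: 13.55
position: [0.5933, -0.1037, 0.0748]
tool_rot: [3.141, 0.034, 0.002]
ft_force: [-1.0, 0.3, 9.4]
grip_width: 0.348
grip_force: 30.0
```

On the floor. Holding there and opening.

>>> jog_arm:
  rows: "0 0 0 0 0 0 -0.5;0 0 0 0 0 0 -0.5;0 0 0 0 0 0 -0.5;0 0 0 0 0 0 -0.5;0 0 0 0 0 0 -0.5"

```text
time: 14.18
position: [0.5922, -0.1038, 0.073]
tool_rot: [-3.141, -0.034, 0.002]
ft_force: [0.9, 0.3, -0.4]
grip_width: 0.737
grip_force: 0.0
```

>>> jog_arm:
  rows: "0 0 -1 0 0 0 -0.5;0 0 -2 0 0 0 -0.5;0 0 -4 0 0 0 -0.5;0 0 -4 0 0 0 -0.5;-4 -2 0 0 0 0 -0.5"

```text
time: 14.8
position: [0.5565, -0.0855, 0.1891]
tool_rot: [3.14, 0.032, 0.016]
ft_force: [-0.5, 1.3, 1.2]
grip_width: 0.752
grip_force: 0.0
```

>>> jog_arm:
  rows: "-4 -1 0 0 0 0 -0.5;0 0 0 0 0 0 -0.5;0 0 0 0 0 0 -0.5"

```text
time: 15.18
position: [0.5131, -0.0759, 0.1851]
tool_rot: [3.14, 0.034, 0.004]
ft_force: [-0.3, -0.3, -0.3]
grip_width: 0.749
grip_force: 0.0
```

Run:
```python
from h import *
d=save("wrist","w6");s=save("side","s6");t=save("top","t6");st=ctrl.get_state();print(st["position"],st["ft_force"])
g=lambda im,s:np.clip(cv2.resize(im,s,interpolation=cv2.INTER_CUBIC)*1.4,0,255).astype(np.uint8)
c=proj(d,[.593,-.104,.116]);print(c,proj(s,[.593,-.104,.116]))
u=int(np.clip(c[0]-50,0,412));v=int(np.clip(c[1]-40,0,284));print(u,v)
cv2.imwrite("pics/c6.png",np.hstack([g(d["img"][v:v+100,u:u+100],(400,400)),g(s["img"][220:320,250:350],(400,400))]))
```

```text
[ 0.51306016 -0.07574559  0.18397858] [-0.08770144  0.35345411 -0.72519501]
[301.83115072  93.37604615] [307.45049597 259.78086837]
251 53
```

View pics/c6.png

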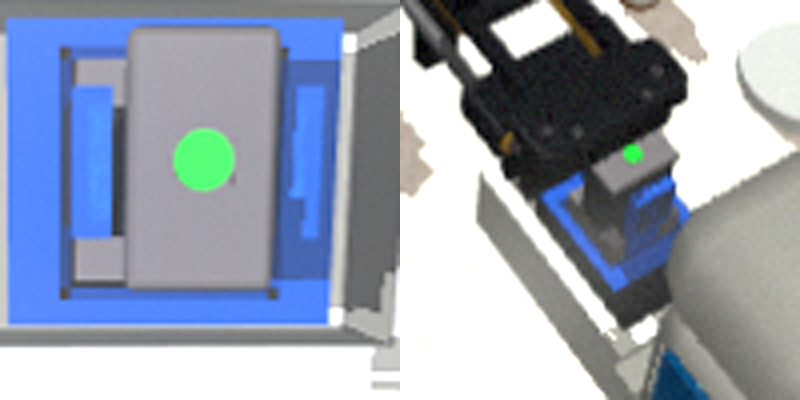

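Pack sits upright in the bay with both tabs out: lamp at (204,160) in the wrist crop and (632,153) in the side crop. I'll check the lamp height from the two views.

Run:
```python
from h import *
d=load("w6");s=load("s6")
a=(251+204/4-.375,53+160/4-.375);b=(250+232/4-.375,220+153/4-.375)
print(tri(ray(d,*a),ray(s,*b)))
f=lambda p,z:atz(d,251+p[0]/4-.375,53+p[1]/4-.375,z)
# paddles' outer faces at paddle top z~.110
p,q=f((72,160),.110),f((325,160),.110);print(p,q,np.linalg.norm(p-q))
```

```text
[ 0.5932438  -0.10311714  0.12181746]
[ 0.59326714 -0.0810215   0.11      ] [ 0.59437878 -0.12628374  0.11      ] 0.04527588866311402
```

The lamp is 4 mm higher than it stood in the charger. That fits the latched play; an unlatched pack would sit 9 mm up. The tabs measure about 45 mm across, so they have sprung out. Handing in.

```bash
python3 -c "
from bench import ticket
print(ticket.close_job())"
```

```text
the job is handed in; nothing more can be done
None
```

The charged pack is latched in the microscope's floating bay with both tabs sprung out and the arm clear of it. I handed the job in at about 15 s of the 72 s allowed; no verdict came back.

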